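# Seat a carved vase's bat on the whirler's pins

### The arm

A 6-joint arm with a two-finger parallel gripper is mounted at the origin on the work surface. World frame = base frame: x ahead of the robot, y to its left, z up, the work surface at z = 0. Lengths are in m, angles in rad, forces in N, time in s.
With the tool pointing down it reaches from about 0.35 to 0.775 m from the base axis. Payload 5.5 kg.
Tool frame: the origin (TCP) lies at the very end of the fingers, on their centre line; the grasp point (between the pads) lies 19 mm behind it (env.grip_point_offset is the distance from the TCP to the grasp point, in m); z points along the fingers, y is the line along which they close (so a half turn about z gives the same grasp; the last joint's range is limited). The gripper opens to 85 mm and grips with 20 to 120 N. Pads are 22 mm wide; open, the fingers measure 114 mm over their backs; the gripper's body (76 mm by 85 mm) begins 54 mm behind the grasp point. The pads swing forward as they close: fully open they stand 13 mm farther back than shut.
Start: joints at [1.205, 0.313, 0.046, 1.304, 0, 1.431], TCP at [0.129, 0.56, 0.231] pointing down, gripper open.
Joint ranges: [-2.76, 2.76], [-0.86, 1.69], [-1.03, 1.26], [-2.2, 2.34], [-1.47, 1.5], [-3.14, 3.14]. Speed limits (rad/s): [2.57, 2.57, 3.14, 3.14, 3.14, 3.14].

### API

Orientations are given as a unit quaternion [w, x, y, z].
In Python, from workcell import sensors, imaging, workorder, env gives the robot as it stands.
- The arm moves only by the shell command python3 -m handwheel 'ROWS' [FORCE]. ROWS is JSON, a list of rows, each a list of 5 numbers: the shift along the tool's x, y, z in mm, then the turn about the tool's z in rad, then the opening, from 0 (shut) to 1 (fully open). A call has 1 to 8 rows; each row is the pose to reach, as a shift and turn from the pose commanded when the call began, along the tool's axes at that moment; what a row does not reach only later rows make up. A row lasts 1/10 s, in which the tool goes at most 50 mm and 8.59 degrees, less where a joint would pass 70% of its speed; a pose out of reach is approached as far as the arm can. A call with a gripper value outside its range is refused whole. The fingers move at their own pace and stop on an object; FORCE is the grip in N (left out, the last holds). Time passes only in rows, so rows that repeat a pose let the fingers close. It gives the time, the measured TCP pose, the force, the opening and the grip force at its end, in the units of the state.
- sensors.get_state(): the state, without advancing time (a new reading comes with each control period).
- imaging.read_camera(name): name is "side" or "top"; returns a dict with "color" (384x512x3 uint8, blue, green, red), "z_map" (384x512 float32, m along the optical axis (not along the pixel's ray), 0 where there is no reading), "fx", "fy", "cx", "cy" (pixels), "xyz" and "rotation" of the camera in the world. Camera axes: x right, y down, z forward; pixel columns grow to the right and rows downward; lengths in m; the calibration is good to about 2 mm. A picture is of the moment at which its call begins.
- workorder.hand_in(): hands the job in; it is judged then, once.
The state is a dict: "clock": time; "joint_pos": joint angles; "qvel": joint speeds; "tau": joint torques, N m; "tcp_pos": TCP position; "orientation": TCP orientation; "wrist_force": force on the tool from outside, world axes, zero at the start; "ft_torque": the same for the moment, N m; "finger_gap": finger opening in m; "grip_force": force on a finger pad.
Only numpy, scipy, OpenCV 4.12 (cv2) and the standard library are available. Lean on these libraries where they do the work, as an engineer would, in place of code of your own. Each camera call takes 0.05 s, during which the arm holds its last target. There are 200 camera calls.

### The job

Put the carved vase that stands on the wooden bat onto the whirler, and feel the bat round on the wheel head until its two holes find the two pins, then let it down over them until it lies fully home, flat on the wheel, and let go. The clay is unfired and brittle: work with a light hand, never press the bat hard or let it fall onto the wheel, keep the vase upright, and leave the other things on the bench where they are.

Things in the scene. Friction and masses are not known exactly. Their poses are not given: they have to be found in the camera images.
- vase: The work: a carved orange-brown clay vase stuck firmly on a round plywood bat, together one rigid piece of 0.5 to 0.75 kg. Origin: centre of the bat's underside, z up. Bat 200 mm across, 10 mm thick, with two holes through it on its y axis, 75 mm either side of the centre; it may go on either way round. The vase is at most 112 mm across, at about 82 mm above the underside.
- neck (a point): Point on the vase's axis, 148 mm above the bat's underside, in the straight round neck: 52 mm across, running from 126 mm up to the rim at 160 mm. This is the place to grip from above; it stands a firm grip. Axes as the vase's.
- hole_round (a point): Centre of the bat's round hole, 13 mm across, at its lower mouth (vase frame x 0, y +75 mm, z 0).
- hole_slot (a point): Centre of the bat's slotted hole, 13 mm along the bat's x and 17 mm along its y, at its lower mouth (vase frame x 0, y -75 mm, z 0).
- stand: The bench whirler (low turntable), fixed to the bench: dark round foot, short column with a brake screw on its -x side, flat aluminium wheel head 220 mm across. Origin: centre of the foot's underside on the bench, z up; the head turns about this z axis. With the bat home its underside is 75 mm above the origin; while the bat rides on the pins it is 82 mm above.
- wheel_top (a point): Centre of the wheel head's top face, 75 mm above the bench; axes as the stand's, not the head's. Two steel pins, 10 mm across with bevelled tips, rise 7 mm from the face, 75 mm either side of the centre. The head's turn is not measured: the pins' line lies anywhere within 20 degrees either side of the stand's y axis. The head is braked: it gives way only above about 2 N m.
- tall_vase: Bystander: large carved vase without a bat, 156 mm across, 215 mm high. Origin: centre of its underside.
- plain_vase: Bystander: uncarved pale vase without a bat, 144 mm across, 175 mm high. Origin: centre of its underside.
- bowl: Bystander: white bowl, 110 mm across, 45 mm high. Origin: centre of its underside.
- saucer: Bystander: white saucer, 140 mm across, 18 mm high. Origin: centre of its underside.
- knife: Bystander: carving knife lying flat, 155 mm long, 11 mm high, its length along its x axis. Origin: near its middle, on the bench.
- loop_tool: Bystander: loop tool lying flat, 160 mm long, 13 mm high, its length along its x axis. Origin: near its middle, on the bench.
Things that resemble listed ones, but are neither listed nor needed, are in the scene too. What is shaped like the vase but red is not meant.

How it is judged:
By the outcome, as a careful person would: the job done as asked, in the order asked, and still so for the second after the job is handed in, with the robot touching nothing.
It also fails if it takes over 72 s, if anything falls off the work surface, if the arm or the gripper's body presses on something with over 40 N, if the wrist force passes 120 N, or if a joint passes its speed limit or range.

## Working session

There is one attempt and no reset: what is moved stays moved. The work goes in short steps, Python scripts to look and compute and a shell command to move; the robot and the scene stay as the last step left them, time stands still between calls to the robot, and variables do not carry over. Pictures are saved under pics/ and viewed, at most 10 in all, crops included, and the job is handed in when it is done.

```bash
ls; mkdir -p pics; cat > h.py <<'E'
import numpy as np, cv2
from workcell import sensors, imaging, workorder, env
def cam(n):
    c=imaging.read_camera(n); c['R']=np.array(c['rotation']).reshape(3,3) if np.size(c['rotation'])==9 else None; return c
def pts(c):
    h,w=c['z_map'].shape; v,u=np.mgrid[:h,:w]; z=c['z_map']
    p=np.stack([(u-c['cx'])/c['fx']*z,(v-c['cy'])/c['fy']*z,z],-1)
    return p@c['R'].T+np.array(c['xyz'])
E
python3 - <<'E'
from h import *
s=sensors.get_state(); print(s)
for n in('side','top'):
    c=cam(n); print(n,c['fx'],c['cx'],c['cy'],c['xyz'],c['rotation']); cv2.imwrite(f'pics/{n}0.png',c['color'])
    np.savez(f'{n}0.npz',col=c['color'],P=pts(c),z=c['z_map'])
E
```

```text
pics
{'clock': 0.0, 'joint_pos': array([1.20542179e+00, 3.13985578e-01, 4.49812499e-02, 1.30358464e+00,
       4.07906210e-05, 1.43117715e+00]), 'qvel': array([-1.03486398e-04, -2.61985786e-04,  1.19108281e-03,  1.27328201e-04,
        8.30554866e-04, -7.05526497e-05]), 'tau': array([ 1.29867320e-03, -4.80627608e+01,  2.98533136e+01,  1.94383529e-02,
       -3.15088591e-04,  2.32055612e-06]), 'tcp_pos': array([0.12853665, 0.55993473, 0.23041822]), 'orientation': array([-2.43669402e-04,  1.12638103e-01,  9.93635675e-01, -8.62803874e-04]), 'wrist_force': array([-0.05099943, -0.32553709,  0.5803859 ]), 'ft_torque': array([-0.00636248,  0.05841775, -0.05567036]), 'grip_force': 0.0, 'finger_gap': 0.08528577311041236}
side 415.344514609413 256.75448924047333 195.7280088776512 [0.48556497 0.98167267 1.10740229] [ 0.01303379 -0.04906637  0.92510738 -0.37629636]Traceback (most recent call last):
  File "<stdin>", line 5, in <module>
  File "h.py", line 8, in pts
    return p@c['R'].T+np.array(c['xyz'])
             ^^^^^^^^
AttributeError: 'NoneType' object has no attribute 'T'
```

```bash
python3 - <<'E'
t=open('h.py').read().replace("np.array(c['rotation']).reshape(3,3) if np.size(c['rotation'])==9 else None","Rot.from_quat(np.roll(c['rotation'],-1)).as_matrix()")
open('h.py','w').write("from scipy.spatial.transform import Rotation as Rot\n"+t)
E
python3 - <<'E'
from h import *
for n in('side','top'):
    c=cam(n); print(n,c['fx'],c['xyz'],c['R'].round(2).tolist()); cv2.imwrite(f'pics/{n}0.png',c['color'])
    np.savez(f'{n}0.npz',col=c['color'],P=pts(c),z=c['z_map'])
E
```

```text
side 415.344514609413 [0.48556497 0.98167267 1.10740229] [[-0.99, -0.08, 0.06], [-0.1, 0.71, -0.69], [0.01, -0.7, -0.72]]
top 375.5367884629673 [ 0.41775389 -0.01899832  1.23490005] [[-0.01, -0.99, 0.13], [-1.0, 0.01, 0.01], [-0.01, -0.13, -0.99]]
```

View pics/side0.png

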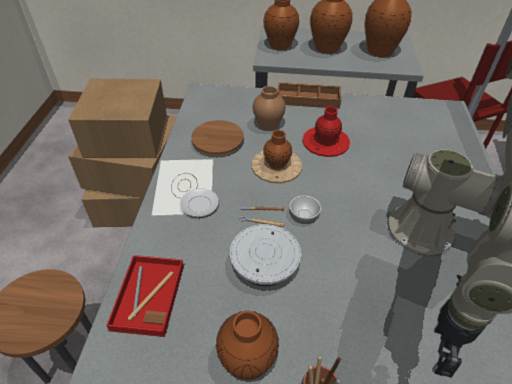

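View pics/top0.png

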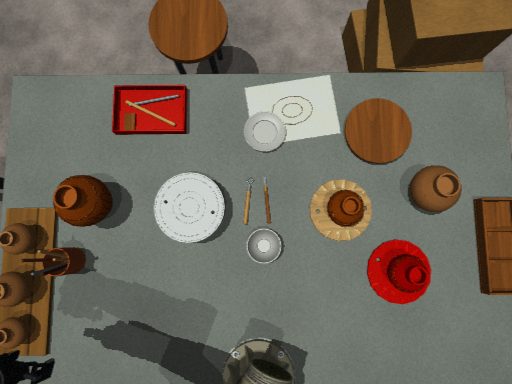

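```bash
python3 - <<'E'
from h import *
a=np.load('top0.npz');b=np.load('side0.npz')
A=cv2.resize(a['col'][165:255,145:385],None,fx=3.3,fy=3.3,interpolation=cv2.INTER_CUBIC)
B=cv2.resize(b['col'][120:290,220:350],None,fx=1.7*1,fy=1.7,interpolation=cv2.INTER_CUBIC)
B1=cv2.resize(b['col'][220:290,220:310],None,fx=4,fy=4,interpolation=cv2.INTER_CUBIC)
B2=cv2.resize(b['col'][120:190,240:340],None,fx=4,fy=4,interpolation=cv2.INTER_CUBIC)
B=np.hstack([B1,B2]); o=np.zeros((A.shape[0]+B.shape[0],800,3),np.uint8)
o[:A.shape[0],:A.shape[1]]=A; o[A.shape[0]:,:B.shape[1]]=B; print(o.shape); cv2.imwrite('pics/crop1.png',o)
P=a['P']
for z0,z1,(r0,r1,c0,c1) in((.15,.175,(180,235,320,390)),(.004,.02,(170,245,300,380)),(.068,.09,(165,250,145,235))):
    Q=P[r0:r1,c0:c1].reshape(-1,3); m=(Q[:,2]>z0)&(Q[:,2]<z1); Q=Q[m]
    c,r=cv2.minEnclosingCircle(Q[:,:2].astype(np.float32)); print(len(Q),np.round(c,4),round(r,4),np.median(Q,0).round(4))
E
```

```text
(577, 800, 3)
116 [ 0.518  -0.2733] 0.0262 [ 0.5187 -0.2744  0.1602]
2184 [ 0.5312 -0.2717] 0.1768 [ 0.5092 -0.2551  0.0102]
3885 [0.5241 0.209 ] 0.1101 [0.523  0.2081 0.0752]
```

View pics/crop1.png

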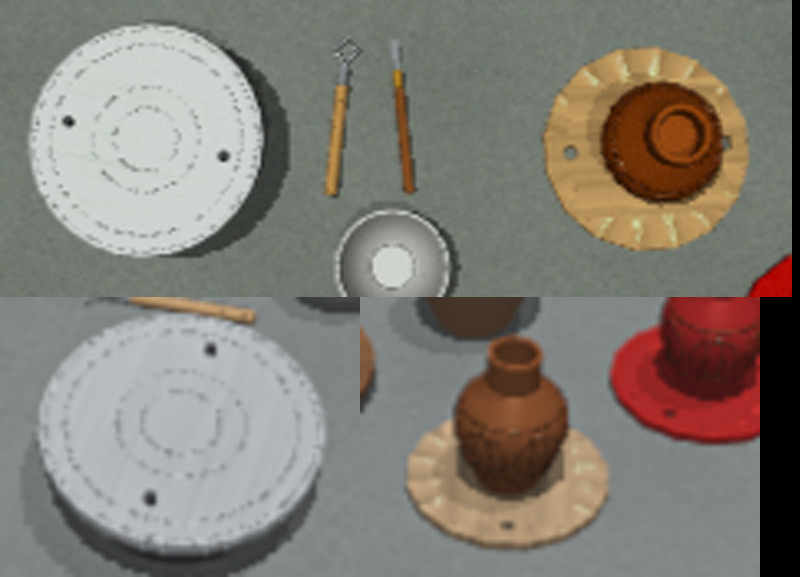

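```bash
cat >> h.py <<'E'
def ray(c,u,v,z):
    d=c['R']@np.array([(u-c['cx'])/c['fx'],(v-c['cy'])/c['fy'],1]); o=np.array(c['xyz']); return (o+d*(z-o[2])/d[2])[:2]
def dark(c,u,v,r=4):
    u0,v0=int(round(u)),int(round(v)); g=cv2.cvtColor(c['color'],cv2.COLOR_BGR2GRAY)[v0-r:v0+r+1,u0-r:u0+r+1].astype(float)
    w=np.clip(np.median(g)-25-g,0,None); y,x=np.mgrid[-r:r+1,-r:r+1]; return u0+(w*x).sum()/w.sum(),v0+(w*y).sum()/w.sum()
E
python3 - <<'E'
from h import *
T=cam('top');S=cam('side')
def pr(n,p,q):
    p,q=np.array(p),np.array(q); d=p-q; print(n,p.round(4),q.round(4),'mid',((p+q)/2).round(4),'len',np.linalg.norm(d).round(4),'ang from y',np.degrees(np.arctan2(-d[0],d[1])).round(2))
for n,c,L in(('top',T,((165.6,201.7),(212.6,212.3))),('side',S,((272.5,233),(257.7,270)))):
    D=[dark(c,*l) for l in L]; print(D); pr(n,*[ray(c,*d,.081) for d in D])
for n,c,l in(('top',T,(317.7,211.1)),('top',T,(365,208.3)),('side',S,(276.7,177))):
    d=dark(c,*l,r=3); print('hole',n,np.round(d,2),ray(c,*d,.009).round(4))
# bat outline
for n,c in(('top',T),('side',S)):
    hsv=cv2.cvtColor(c['color'],cv2.COLOR_BGR2HSV); m=cv2.inRange(hsv,(8,50,110),(30,170,255))
    r=(165,255,300,385) if n=='top' else (135,190,240,310); k=np.zeros_like(m);k[r[0]:r[1],r[2]:r[3]]=m[r[0]:r[1],r[2]:r[3]]
    C=max(cv2.findContours(k,0,1)[0],key=cv2.contourArea)[:,0]
    C=cv2.convexHull(C)[:,0]
    w=np.array([ray(c,u,v,.008) for u,v in C],np.float32); e=cv2.minEnclosingCircle(w); print('bat',n,e)
    P=pts(c); Q=P[r[0]-10:r[1],r[2]:r[3]].reshape(-1,3); Q=Q[(Q[:,2]>.155)&(Q[:,2]<.17)]; print('rim',cv2.minEnclosingCircle(Q[:,:2].astype(np.float32)))
    Q=P.reshape(-1,3); Q=Q[(abs(Q[:,2]-.075)<.008)&(np.hypot(Q[:,0]-.524,Q[:,1]-.208)<.13)];print('wheel',cv2.minEnclosingCircle(Q[:,:2].astype(np.float32)))
E
```

```text
[(np.float64(165.3596654275093), np.float64(201.36988847583643)), (np.float64(212.5830258302583), np.float64(212.0710332103321))]
top [0.5407 0.2812] [0.5066 0.1346] mid [0.5236 0.2079] len 0.1505 ang from y -13.08
[(np.float64(272.211038961039), np.float64(232.71753246753246)), (np.float64(257.0923482849604), np.float64(269.96437994722953))]
side [0.5077 0.1437] [0.5414 0.2888] mid [0.5246 0.2162] len 0.149 ang from y 166.94
hole top [317.38 209.58] [ 0.5182 -0.1985]
hole top [362.38 207.92] [ 0.5227 -0.3456]
hole side [276.42 176.65] [ 0.5139 -0.1948]
bat top ((0.5186778903007507, -0.2734799385070801), 0.10299117118120193)
rim ((0.5185790061950684, -0.2732968032360077), 0.02635742910206318)
wheel ((0.5250699520111084, 0.20931793749332428), 0.1106567233800888)
bat side ((0.5197556018829346, -0.2677404284477234), 0.10250776261091232)
rim ((0.5213993191719055, -0.2676827609539032), 0.02832668647170067)
wheel ((0.5253867506980896, 0.21407340466976166), 0.11177211999893188)
```

```bash
python3 - <<'E'
from h import *
T=cam('top');S=cam('side')
for c,l,ctr in((T,(317.7,211),(.5187,-.2734)),(T,(363.5,208.3),(.5187,-.2734)),(S,(276.7,177),(.5198,-.2677))):
    u0,v0=map(round,l); s=cv2.cvtColor(c['color'],cv2.COLOR_BGR2HSV)[v0-4:v0+5,u0-4:u0+5,1].astype(int); print(s)
    w=np.clip(np.median(s)-15-s,0,None); y,x=np.mgrid[-4:5,-4:5]; d=(u0+(w*x).sum()/w.sum(),v0+(w*y).sum()/w.sum())
    p=ray(c,*d,.007); q=p-np.array(ctr); print(np.round(d,2),p.round(4),np.linalg.norm(q),np.degrees(np.arctan2(-q[0],q[1])))
E
```

```text
[[133 130 130 134 130 129 135 129 129]
 [129 126 129 130 129 130 130 126 126]
 [130 130 127 104 125 132 129 127 129]
 [130 118  36  18  30  94 128 123 130]
 [127 115  31  23  22  59 116 126 128]
 [126 115  60  18  28  96 126 131 133]
 [130 125 121 110 108 130 129 129 125]
 [128 128 128 127 123 126 125 128 127]
 [132 125 128 128 127 128 127 130 125]]
[317.27 210.97] [ 0.5138 -0.1984] 0.07518863005186592 3.7347886998907867
[[237 235 221 151 125 128 135 134 132]
 [226 211 242 178 137 126 126 129 131]
 [237 229 249 179 116 122 136 128 132]
 [244 249 221 144  42  68 132 128 125]
 [234 240 255 151  43  60 133 132 130]
 [234 246 236 191  42  24 134 125 130]
 [233 244 233 173 113 111 126 130 130]
 [238 229 226 171 137 130 130 133 127]
 [238 219 200 154 129 131 130 129 134]]
[364.47 208.15] [ 0.5221 -0.353 ] 0.07962834211867476 -177.55645276908592
[[83 84 84 85 85 85 85 84 85]
 [85 85 84 86 85 85 85 85 84]
 [86 84 85 85 85 85 85 85 86]
 [85 85 84 81 82 84 86 85 84]
 [84 84 84 66 68 83 86 84 85]
 [84 85 86 73 80 84 85 85 84]
 [85 85 86 83 84 85 85 85 85]
 [85 85 85 85 85 86 85 85 85]
 [88 86 87 86 88 88 87 87 88]]
[276.33 177.  ] [ 0.5142 -0.1949] 0.07299577056690769 4.415361597429385
```

The image candidates are the brown vase on a pale plywood bat (top 341,210), the same shape in red (400,272), and the shelf vases at left. The crop confirms the brown one: orange-brown, on a wooden bat, with holes at (317,211) and (364,208). The wheel's pins are at (165,201) and (213,212).

```bash
cat >> h.py <<'E'
def shift(x,y,z):
    s=sensors.get_state(); R=Rot.from_quat(np.roll(s['orientation'],-1)); print('shift mm',(R.inv().apply(np.array([x,y,z])-s['tcp_pos'])*1000).round(1),'tcp',s['tcp_pos'].round(4),'F',s['wrist_force'].round(1),'tau',s['ft_torque'].round(2),'t',round(s['clock'],2))
E
python3 -m handwheel '[[-365,-286,0,0,1],[-365,-286,0,0,1],[-365,-286,0,0,1],[-365,-286,0,0,1],[-365,-286,0,0,1],[-365,-286,0,0,1],[-365,-286,0,0,1],[-365,-286,0,0,1]]'
python3 -c "
from h import *
shift(.52,-.272,.23)"
```

```text
clock: 1.15
tcp_pos: [0.3813, 0.2478, 0.2316]
orientation: [0.0, 0.113, 0.994, 0.0]
wrist_force: [0.5, 0.2, 0.8]
finger_gap: 0.0854
grip_force: 0.0
shift mm [-251.4 -475.6    1.5] tcp [0.3813 0.2478 0.2316] F [0.5 0.2 0.8] tau [-0.02 -0.03 -0.04] t 1.15
```

```bash

python3 -m handwheel '[[-251,-476,0,0,1],[-251,-476,0,0,1],[-251,-476,0,0,1],[-251,-476,0,0,1],[-251,-476,0,0,1],[-251,-476,0,0,1],[-251,-476,0,0,1],[-251,-476,0,0,1]]' >/dev/null
python3 -c "
from h import *
shift(.5195,-.272,.23)"
```

```text
shift mm [ -65.2 -121.1    1.5] tcp [ 0.4832 -0.1393  0.2315] F [ 0.2  0.8 -0.1] tau [-0.01 -0.07  0.04] t 1.95
```

```bash

python3 -m handwheel '[[-65,-121,0,0,1],[-65,-121,0,0,1],[-65,-121,0,0,1],[-65,-121,0,0,1],[-65,-121,0,0,1]]' >/dev/null
python3 -c "
from h import *
shift(.5195,-.272,.131)
c=cam('side'); cv2.imwrite('pics/s1.png',cv2.resize(c['color'][60:200,200:360],None,fx=4,fy=4))"
```

```text
shift mm [-1.1 -1.7 99.6] tcp [ 0.5189 -0.2702  0.2306] F [-0.2  0.4 -0.4] tau [0.04 0.06 0.02] t 2.45
```

View pics/s1.png

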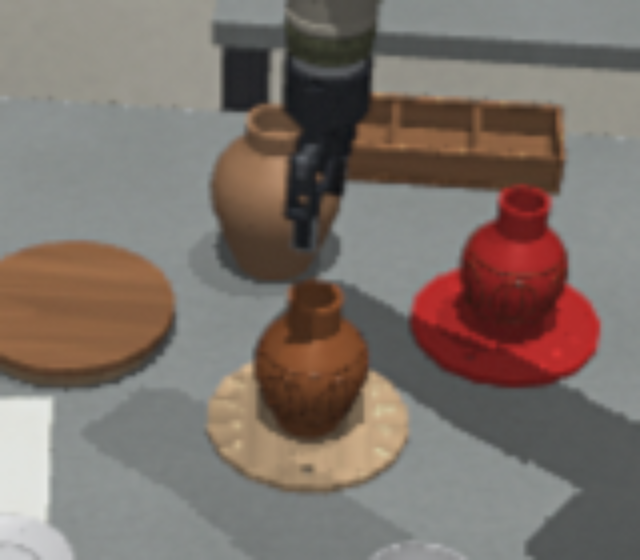

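The gripper hangs over the neck (crop 305,215, rim at 315,295), so I'll descend and grip.

```bash

python3 -m handwheel '[[-1,-2,30,0,1],[-1,-2,60,0,1],[-1,-2,80,0,1],[-1,-2,90,0,1],[-1,-2,99,0,1],[-1,-2,99,0,1],[-1,-2,99,0,1]]' 
python3 -m handwheel '[[0,0,0,0,0.8],[0,0,0,0,0.7],[0,0,0,0,0.6],[0,0,0,0,0.5],[0,0,0,0,0.4],[0,0,0,0,0.3],[0,0,0,0,0.2],[0,0,0,0,0.2]]' 60
python3 -m handwheel '[[0,0,0,0,0.2],[0,0,0,0,0.2],[0,0,0,0,0.2],[0,0,0,0,0.2]]' 60
```

```text
clock: 3.2
tcp_pos: [0.5203, -0.2717, 0.1333]
orientation: [0.001, 0.112, 0.994, -0.0]
wrist_force: [-0.5, 0.1, 0.7]
finger_gap: 0.0854
grip_force: 0.0
clock: 4.0
tcp_pos: [0.5202, -0.2722, 0.1334]
orientation: [0.001, 0.113, 0.994, -0.0]
wrist_force: [-1.2, 0.3, 5.8]
finger_gap: 0.05
grip_force: 62.9
clock: 4.4
tcp_pos: [0.5202, -0.2723, 0.1334]
orientation: [0.001, 0.113, 0.994, -0.001]
wrist_force: [-1.6, 0.7, 6.6]
finger_gap: 0.0504
grip_force: 62.9
```

```bash

python3 -m handwheel '[[0,0,-5,0,0.2],[0,0,-15,0,0.2],[0,0,-40,0,0.2],[0,0,-70,0,0.2],[0,0,-100,0,0.2],[0,0,-130,0,0.2],[0,0,-140,0,0.2],[0,0,-140,0,0.2]]' 70
python3 -c "
from h import *
shift(.5245,.211,.273)"
```

```text
clock: 5.2
tcp_pos: [0.5204, -0.2721, 0.2734]
orientation: [0.001, 0.113, 0.994, -0.0]
wrist_force: [0.6, 0.2, -7.1]
finger_gap: 0.0499
grip_force: 75.0
shift mm [ 1.041e+02  4.718e+02 -2.000e-01] tcp [ 0.5204 -0.2721  0.2734] F [ 0.6  0.2 -7.1] tau [-0.04 -0.06 -0.  ] t 5.2
```

```bash

python3 -m handwheel '[[4,20,0,0,0.2],[12,55,0,0,0.2],[21,95,0,0,0.2],[30,135,0,0,0.2],[39,175,0,0,0.2],[48,215,0,0,0.2],[57,255,0,0,0.2],[66,295,0,0,0.2]]' >/dev/null
python3 -m handwheel '[[9,40,0,0.05,0.2],[17,80,0,0.1,0.2],[26,115,0,0.15,0.2],[33,148,0,0.2,0.2],[36,168,0,0.25,0.2],[38,177,0,0.286,0.2],[38,177,0,0.286,0.2],[38,177,0,0.286,0.2]]'
python3 - <<'E'
from h import *
shift(.5245,.211,.273)
T=cam('top');S=cam('side')
a=cv2.resize(T['color'][150:260,130:250],None,fx=3.3,fy=3.3);b=cv2.resize(S['color'][180:295,200:320],None,fx=3.3,fy=3.3)
h=min(len(a),len(b)); cv2.imwrite('pics/over.png',np.hstack([a[:h],b[:h]]))
E
```

```text
clock: 6.8
tcp_pos: [0.5229, 0.2115, 0.2705]
orientation: [-0.001, 0.252, 0.968, -0.001]
wrist_force: [-0.0, 1.0, -6.8]
finger_gap: 0.0499
grip_force: 75.3
shift mm [-1.6  0.4 -2.5] tcp [0.5229 0.2115 0.2705] F [-0.   1.  -6.8] tau [-0.01 -0.04  0.01] t 6.8
```

View pics/over.png

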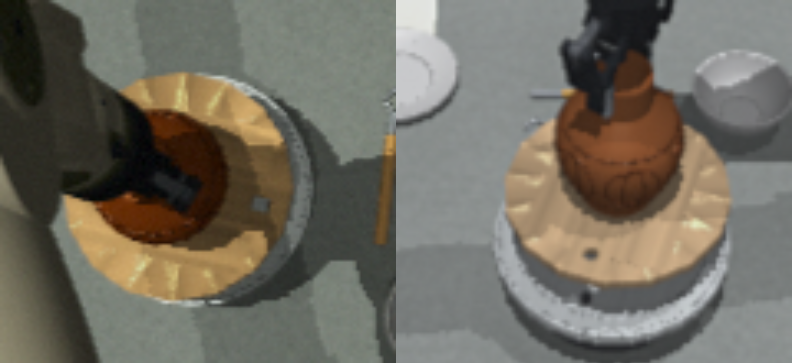

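In the side view, the bat's near hole is at crop (590,254) with the front pin just below at (587,296). In the top view, the other hole is at crop (261,204). I'll compare holes and pins within each camera.

```bash
cat > m.py <<'E'
from h import *
import sys
def meas(su,sv,tu,tv):
    s=sensors.get_state(); ub=s['tcp_pos'][2]-.1334; T=cam('top');S=cam('side')
    H={}
    for n,c,(u,v),zz in(('side',S,(su,sv),.010),('top',T,(tu,tv),.006)):
        u0,v0=round(u),round(v); g=cv2.cvtColor(c['color'],cv2.COLOR_BGR2HSV)[v0-4:v0+5,u0-4:u0+5,1].astype(int) if n=='top' else cv2.cvtColor(c['color'],cv2.COLOR_BGR2GRAY)[v0-4:v0+5,u0-4:u0+5].astype(int)
        w=np.clip(np.median(g)-20-g,0,None); y,x=np.mgrid[-4:5,-4:5]; d=(u0+(w*x).sum()/w.sum(),v0+(w*y).sum()/w.sum())
        H[n]=ray(c,*d,ub+zz); print(n,np.round(d,1),'hole',H[n].round(4))
        hsv=cv2.cvtColor(c['color'],cv2.COLOR_BGR2HSV); P=pts(c)
        m=(abs(P[...,2]-ub-.01)<.006)&(cv2.inRange(hsv,(8,50,60),(30,200,255))>0)
        Q=P[m][:,:2]; Q=Q[np.hypot(*(Q-s['tcp_pos'][:2]).T)<.12]; print('bat',n,cv2.minEnclosingCircle(Q.astype(np.float32)),'depth z',np.median(P[m][:,2]).round(4),'exp',round(ub+.01,4))
    e=H['side']-[.5414,.2888]; f=H['top']-[.5066,.1346]
    print('err near(+y)',(e*1000).round(1),'err far(-y)',(f*1000).round(1)); print('tcp',s['tcp_pos'].round(4),s['wrist_force'].round(1),s['ft_torque'].round(2),s['clock'])
meas(*map(float,sys.argv[1:]))
E
python3 m.py 258.8 257 209.1 211.8
```

```text
side [258.3 256.3] hole [0.539  0.2879]
bat side ((0.5212463736534119, 0.21545292437076569), 0.10287589579820633) depth z 0.149 exp 0.148
top [208.6 211.1] hole [0.5046 0.138 ]
bat top ((0.5218127369880676, 0.20968741178512573), 0.1015818864107132) depth z 0.1477 exp 0.148
err near(+y) [-2.4 -0.9] err far(-y) [-2.   3.4]
tcp [0.5235 0.2109 0.2714] [-0.7  0.8 -7.3] [ 0.04 -0.04 -0.04] 6.9
```

```bash

python3 -m handwheel '[[-2,0.5,10,0,0.2],[-2,0.5,20,0,0.2],[-2,0.5,30,0,0.2],[-2,0.5,37,0,0.2],[-2,0.5,42,0,0.2],[-2,0.5,44,0,0.2],[-2,0.5,44,0,0.2]]'
python3 - <<'E'
from h import *
shift(.5245,.211,.2154)
T=cam('top');S=cam('side')
a=cv2.resize(T['color'][150:260,130:250],None,fx=3.3,fy=3.3);b=cv2.resize(S['color'][180:295,200:320],None,fx=3.3,fy=3.3)
h=min(len(a),len(b)); cv2.imwrite('pics/over2.png',np.hstack([a[:h],b[:h]]))
E
```

```text
clock: 7.7
tcp_pos: [0.526, 0.211, 0.2281]
orientation: [-0.0, 0.253, 0.967, -0.0]
wrist_force: [-0.2, 0.1, -7.0]
finger_gap: 0.0505
grip_force: 75.5
shift mm [ 1.3 -0.7 12.7] tcp [0.526  0.211  0.2281] F [-0.2  0.1 -7. ] tau [-0.03  0.   -0.02] t 7.7
```

View pics/over2.png

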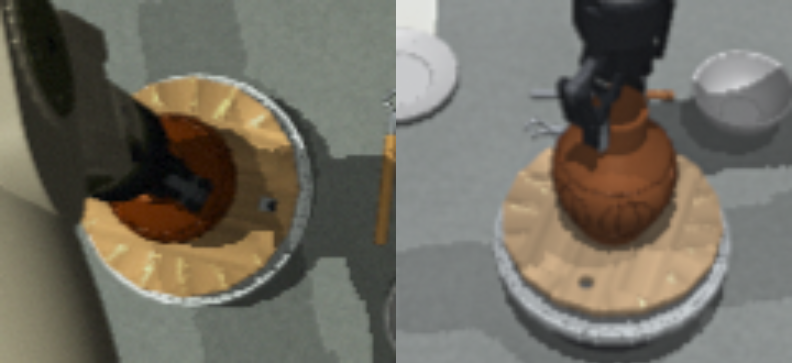

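The bat now sits about 13 mm above the pins. The holes are at side crop (586,282) and top crop (268,204), with the pin showing dark in the latter.

```bash
python3 m.py 257.6 265.5 211.2 211.8
```

```text
side [257.1 265.1] hole [0.5417 0.2884]
bat side ((0.5256102681159973, 0.2160119265317917), 0.10185685008764267) depth z 0.1062 exp 0.1053
top [210.4 211.2] hole [0.5078 0.1385]
bat top ((0.5243170261383057, 0.21076419949531555), 0.10186470299959183) depth z 0.1051 exp 0.1053
err near(+y) [ 0.3 -0.4] err far(-y) [1.2 3.9]
tcp [0.5263 0.2111 0.2287] [ 0.9  0.5 -7.4] [ 0.02 -0.01 -0.02] 7.8
```

```bash

python3 -m handwheel '[[0,-1,4,0,0.2],[0,-1,7,0,0.2],[0,-1,9,0,0.2],[0,-1,10,0,0.2],[0,-1,10.5,0,0.2],[0,-1,11,0,0.2],[0,-1,11.5,0,0.2],[0,-1,12,0,0.2]]'
python3 -m handwheel '[[0,0,0.5,0,0.2],[0,0,1,0,0.2],[0,0,1.5,0,0.2],[0,0,2,0,0.2],[0,0,2,0,0.2]]'
python3 -c "
from h import *
shift(.5245,.211,.2154)"
```

```text
clock: 8.7
tcp_pos: [0.5257, 0.2101, 0.2163]
orientation: [0.0, 0.253, 0.967, 0.0]
wrist_force: [-0.4, -0.2, -8.0]
finger_gap: 0.05
grip_force: 75.5
clock: 9.2
tcp_pos: [0.5256, 0.2101, 0.2142]
orientation: [-0.0, 0.253, 0.967, 0.0]
wrist_force: [-0.9, 0.7, -7.1]
finger_gap: 0.0502
grip_force: 75.5
shift mm [ 1.4  0.2 -1.2] tcp [0.5256 0.2101 0.2142] F [-0.9  0.7 -7.1] tau [-0.02 -0.04 -0.04] t 9.2
```

```bash

python3 -m handwheel '[[0,0,0.5,0,0.2],[0,0,1,0,0.2],[0,0,1.5,0,0.2],[0,0,1.5,0,0.2]]'
python3 -c "
from h import *
shift(.5245,.211,.2084)"
```

```text
clock: 9.6
tcp_pos: [0.5256, 0.2101, 0.2127]
orientation: [-0.0, 0.253, 0.967, 0.0]
wrist_force: [0.6, 0.2, -6.9]
finger_gap: 0.0501
grip_force: 75.5
shift mm [1.4 0.3 4.3] tcp [0.5256 0.2101 0.2127] F [ 0.6  0.2 -6.9] tau [-0.01 -0.01 -0.02] t 9.6
```

```bash

python3 -m handwheel '[[0,0,0.5,0,0.2],[0,0,1,0,0.2],[0,0,1.5,0,0.2],[0,0,1.5,0,0.2]]'
python3 -c "
from h import *
shift(.5245,.211,.2084)"
```

```text
clock: 10.0
tcp_pos: [0.5255, 0.2101, 0.2112]
orientation: [-0.0, 0.253, 0.967, 0.0]
wrist_force: [-0.1, -0.5, -8.3]
finger_gap: 0.0498
grip_force: 75.5
shift mm [1.3 0.3 2.8] tcp [0.5255 0.2101 0.2112] F [-0.1 -0.5 -8.3] tau [ 0.02  0.03 -0.  ] t 10.0
```

Both pins appear to be in the holes, since there's no contact 4 mm below the pin tips. I'll go down in half-millimetre steps.

```bash

python3 -m handwheel '[[0,0,0.5,0,0.2],[0,0,1,0,0.2],[0,0,1.5,0,0.2],[0,0,1.5,0,0.2]]'
python3 -m handwheel '[[0,0,0.5,0,0.2],[0,0,0.5,0,0.2]]'
python3 -m handwheel '[[0,0,0.3,0,0.2],[0,0,0.3,0,0.2]]'
```

```text
clock: 10.4
tcp_pos: [0.5255, 0.2101, 0.2097]
orientation: [-0.0, 0.253, 0.967, 0.0]
wrist_force: [-0.5, -0.7, -7.2]
finger_gap: 0.0499
grip_force: 75.5
clock: 10.6
tcp_pos: [0.5256, 0.2101, 0.2093]
orientation: [-0.0, 0.253, 0.967, 0.0]
wrist_force: [-0.8, 0.1, -6.9]
finger_gap: 0.0505
grip_force: 75.5
clock: 10.8
tcp_pos: [0.5256, 0.2101, 0.209]
orientation: [0.0, 0.253, 0.967, 0.0]
wrist_force: [0.2, -0.5, -7.5]
finger_gap: 0.0497
grip_force: 75.5
```

```bash

python3 -m handwheel '[[0,0,0.3,0,0.2],[0,0,0.3,0,0.2]]'|grep -E 'tcp|wrist'
python3 -m handwheel '[[0,0,0.3,0,0.2],[0,0,0.3,0,0.2]]'|grep -E 'tcp|wrist'
python3 -m handwheel '[[0,0,0.3,0,0.2],[0,0,0.3,0,0.2]]'|grep -E 'tcp|wrist'
```

```text
tcp_pos: [0.5256, 0.2101, 0.2087]
wrist_force: [-0.1, -0.7, -7.2]
tcp_pos: [0.5256, 0.2102, 0.2086]
wrist_force: [-0.7, 0.3, -4.2]
tcp_pos: [0.5256, 0.2103, 0.2086]
wrist_force: [-1.6, 1.1, -2.0]
```

Contact came at TCP z 0.2086, and home is expected at 0.2084. I'll unload the rest of the weight, check how flat the bat sits, and release.

```bash

python3 -m handwheel '[[0,0,0.2,0,0.2],[0,0,0.2,0,0.2]]'|grep -E 'tcp|wrist'
python3 - <<'E'
from h import *
print(sensors.get_state()['ft_torque'].round(2))
for n in('top','side'):
    c=cam(n);P=pts(c);hsv=cv2.cvtColor(c['color'],cv2.COLOR_BGR2HSV)
    m=(abs(P[...,2]-.085)<.012)&(cv2.inRange(hsv,(8,50,60),(30,160,255))>0);Q=P[m];Q=Q[np.hypot(Q[:,0]-.525,Q[:,1]-.211)<.11]
    A=np.c_[Q[:,:2]-[.525,.211],np.ones(len(Q))]; print(n,len(Q),'z med',np.median(Q[:,2]).round(4),'slopes,z',np.linalg.lstsq(A,Q[:,2],rcond=None)[0].round(4))
E
python3 -m handwheel '[[0,0,0,0,0.58],[0,0,0,0,0.6],[0,0,0,0,0.65],[0,0,0,0,0.7],[0,0,0,0,0.8],[0,0,0,0,0.9],[0,0,0,0,1],[0,0,0,0,1]]' 20
```

```text
tcp_pos: [0.5256, 0.2103, 0.2085]
wrist_force: [-2.1, 1.7, 0.0]
[-0.1   0.6  -0.09]
top 1835 z med 0.0851 slopes,z [-0.0007 -0.0015  0.0849]
side 1818 z med 0.0859 slopes,z [ 0.0007 -0.004   0.0859]
clock: 12.5
tcp_pos: [0.5257, 0.2101, 0.2079]
orientation: [0.0, 0.253, 0.967, 0.0]
wrist_force: [-0.2, 0.1, 0.4]
finger_gap: 0.0852
grip_force: 0.0
```

Top face measures 85 mm and flat, so the bat is home. Next I'll withdraw straight up and check.

```bash

python3 -m handwheel '[[0,0,-5,0,1],[0,0,-20,0,1],[0,0,-50,0,1],[0,0,-90,0,1],[0,0,-120,0,1],[0,0,-140,0,1],[0,0,-150,0,1],[0,0,-150,0,1]]'
python3 - <<'E'
from h import *
for n in('top','side'):
    c=cam(n);P=pts(c);hsv=cv2.cvtColor(c['color'],cv2.COLOR_BGR2HSV)
    m=(abs(P[...,2]-.085)<.012)&(cv2.inRange(hsv,(8,50,60),(30,160,255))>0);Q=P[m];Q=Q[np.hypot(Q[:,0]-.525,Q[:,1]-.211)<.11]
    A=np.c_[Q[:,:2]-[.525,.211],np.ones(len(Q))]; print(n,len(Q),np.median(Q[:,2]).round(4),np.linalg.lstsq(A,Q[:,2],rcond=None)[0].round(4))
    if n=='side': cv2.imwrite('pics/end.png',c['color'])
E
```

```text
clock: 13.3
tcp_pos: [0.5262, 0.2103, 0.3593]
orientation: [0.001, 0.253, 0.967, 0.001]
wrist_force: [-0.3, 0.2, -0.1]
finger_gap: 0.0854
grip_force: 0.0
top 1985 0.0852 [-0.0005 -0.0036  0.085 ]
side 1821 0.0859 [-0.0006 -0.0034  0.0859]
```

View pics/end.png

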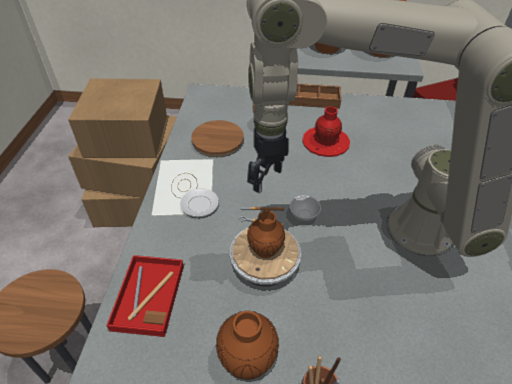

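The vase stands upright on the wheel at (266,245), the gripper is clear above it at (265,170), and the bystanders haven't moved.

```bash
python3 -c "
from h import *
print(workorder.hand_in())"
```

```text
the job is handed in; nothing more can be done
None
```

The carved vase's bat lies flat and fully home over both pins on the whirler. I let go, lifted the gripper clear, saw nothing else on the bench moved, and handed the job in about 13 s into the 72 s allowed.

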